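# Lay out a chocolate tasting board

## Task

Lay out the tasting: stand the empty steel cup in the middle of the round cork coaster, and lay the three moulded chocolates flat on the wooden board, set midway between its long edges - the square one centred on the half of the board nearer the coaster, the round one centred on the other half, and the long bar between them, straight across the middle of the board from one long edge towards the other. Leave the timer and the two broken shards where they are.

Things in the scene. Friction and masses are not known exactly. Their poses are not given: they have to be found in the camera images.
- cup_mid (a point): Empty round steel cup, open at the top, 66 mm across the rim, narrowing to 48 mm at the foot, 33 mm tall, about 50 g. Point: on its axis, half-way up (16.5 mm above its underside). z is up along the axis; its turn about z means nothing.
- square_mid (a point): Moulded chocolate, square, dark brown, 44 x 44 mm, 16 mm thick, with four raised squares on top, about 35 g. Its straight sides run from the underside up to 12 mm. Point: its centre, half-way up (8 mm above its underside). x and y run square to its sides, z up.
- round_mid (a point): Moulded chocolate, round disc, dark brown, 46 mm across, 16 mm thick with a bevelled top (straight side up to 12 mm), about 35 g. Point: its centre, half-way up (8 mm above its underside). z up; its turn means nothing.
- bar_mid (a point): Moulded chocolate, long bar of four segments, dark brown, 84 mm long, 22 mm wide, 16 mm thick (straight sides up to 12 mm), about 40 g. Point: its centre, half-way up (8 mm above its underside). x runs along its length, y across its width, z up.
- board: Plain wooden serving board, fixed to the table, 240 mm long, 120 mm wide, 12 mm thick. Origin: centre of its underside, on the table top. y runs along its length (roughly to the robot's left), x across its width (roughly away from the robot), z up. Its top is 12 mm above the origin; the centres of its halves lie at y = +60 mm and y = -60 mm.
- coaster: Round cork coaster, fixed to the table, 90 mm across, 5 mm thick; it lies off one end of the board, to the left or to the right. Origin: centre of its underside, on the table top.
- timer_mid (a point): Wind-up kitchen timer with a domed knob, round, 62 mm across, 48 mm tall; a bystander that stays where it is, off the other end of the board. Point: on its axis, half-way up.
- shard_a_mid (a point): Broken irregular shard of dark chocolate, about 47 x 54 mm, 12 mm thick; a bystander that stays where it is. Point: its centre, half-way up.
- shard_b_mid (a point): Another broken irregular shard of dark chocolate, about 51 x 44 mm, 12 mm thick; a bystander that stays where it is. Point: its centre, half-way up.
There are look-alikes about, which are no part of the job. Leave any red look-alike of the part that bears square_mid alone.

How it is judged (in metres and radians):
At the end, for the whole second after the job is handed in: Cup upright on the coaster, within 12 mm of its centre; chocolates flat on the board, within 15 mm across and along it of: square - centre of the half nearer the coaster, round - centre of the other half, bar - middle, straight across within 0.2 rad. All four released and at rest (horizontal distance between cup_mid and coaster below 0.012 m and height (world z) of cup_mid between 0.017 and 0.026 m and angle between each of cup_mid, bar_mid's own z axis and vertical below 0.12 rad and x of bar_mid in the frame of board between -0.015 and 0.015 m and y of bar_mid in the frame of board between -0.015 and 0.015 m and z of bar_mid in the frame of board between 0.015 and 0.025 m and angle between the x axis of bar_mid and the x axis of board, either way round below 0.2 rad and ((y of coaster in the frame of board above 0 m and x of square_mid in the frame of board between -0.015 and 0.015 m and y of square_mid in the frame of board between 0.045 and 0.075 m and z of square_mid in the frame of board between 0.015 and 0.025 m and angle between each of square_mid, round_mid's own z axis and vertical below 0.12 rad and x of round_mid in the frame of board between -0.015 and 0.015 m and y of round_mid in the frame of board between -0.075 and -0.045 m and z of round_mid in the frame of board between 0.015 and 0.025 m) or (y of coaster in the frame of board below 0 m and x of square_mid in the frame of board between -0.015 and 0.015 m and y of square_mid in the frame of board between -0.075 and -0.045 m and z of square_mid in the frame of board between 0.015 and 0.025 m and angle between each of square_mid, round_mid's own z axis and vertical below 0.12 rad and x of round_mid in the frame of board between -0.015 and 0.015 m and y of round_mid in the frame of board between 0.045 and 0.075 m and z of round_mid in the frame of board between 0.015 and 0.025 m)) and linear speed of each of cup, square_piece, round_piece, bar_piece below 0.02 m/s); the robot touches nothing.
It fails at once if the timer is shifted by more than 15 mm (distance of timer_mid from where it was at the start of the episode above 0.015 m).
It fails at once if a broken shard is shifted by more than 15 mm (distance of shard_a_mid from where it was at the start of the episode above 0.015 m).
It fails at once if a broken shard is shifted by more than 15 mm (distance of shard_b_mid from where it was at the start of the episode above 0.015 m).
It also fails if it takes over 109 s, if anything falls off the work surface, if the arm or the gripper's body presses on something with over 40 N, if the wrist force passes 120 N, or if a joint passes its speed limit or range.

## Robot

A 6-joint arm with a two-finger parallel gripper is mounted at the origin on a cart in front of the work surface, level with it; the furniture and walls round the work are solid. World frame = base frame: x ahead of the robot, y to its left, z up, the work surface at z = 0. Lengths are in m, angles in degrees, forces in N, time in s.
With the tool pointing down it reaches from about 0.35 to 0.875 m from the base axis. Payload 4.2 kg.
Tool frame: the origin (TCP) lies midway between the tips of the shut fingers; the grasp point (between the pads) lies 19 mm behind it; y points along the fingers, z is the direction in which the jaws open and shut, and the axes are right-handed (so a half turn about y gives the same grasp; the last joint's range is limited). The gripper opens to 87 mm and grips with 3 to 60 N. Pads are 19 mm wide; open, the fingers measure 117 mm over their backs; the gripper's body (75 mm by 190 mm) begins 51 mm behind the grasp point.
Start: joints at [91.937, 22.042, 0.453, 0, -68.411, -14.817], TCP at [0.139, 0.609, 0.223] pointing down, gripper open.
Joint ranges: [-179.83, 179.83], [-69.29, 118.12], [-61.27, 80.66], [-181.25, 117.63], [-171.15, -9.14], [-177.46, 177.46]. Speed limits (degrees/s): [159.86, 159.86, 180, 180, 180, 180].

## Interface

Orientations are given as [roll, pitch, yaw] about the fixed x, y, z axes, in that order (R = Rz(yaw) Ry(pitch) Rx(roll)).
In Python, from workcell import env gives the robot as it stands. The module is installed in compiled form; this text tells all that it offers. Calls block until the motion is done:
- env.goto(position, orientation): joint-space move of the TCP to a pose.
- env.move_straight(position, rotation=None, rate=0.15, force_limit=None): straight line of the TCP; rotation=None keeps the orientation; rate is the mean speed in m/s. With force_limit (N) it stops when the force on the tool has changed by that much, and returns True; else False.
- env.set_joints(angles): joint-space move.
- env.gripper_to(opening, grasp_force=None): opening from 0.0 (shut) to 1.0 (fully open); grasp_force is the grip in N (None keeps the last); returns when the fingers have stopped.
- env.dwell(seconds).
- env.inverse_kinematics(position, orientation): joint angles nearest the present ones, or None.
- env.read_state(): the state.
- env.grab_frame(name): name is "scene" or "top" or "wrist"; returns a dict with "image" (384x512x3 uint8, blue, green, red), "fx", "fy", "cx", "cy" (pixels), "position" and "orientation" of the camera in the world. Camera axes: x right, y up, looking along -z (the intrinsics and any distortion apply to the point x, -y, -z); pixel columns grow to the right and rows downward; lengths in m; the calibration is good to about 2 mm. A picture is of the moment at which its call begins. There is no depth.
A pose or a line that the arm cannot do raises env.Unreachable and nothing moves.
- env.close_job(): hands the job in, once; it reports no verdict.
Trained networks look in a picture, given as the dict that the camera call returned (one of the last four; its "shot" number tells which), for a name from the list of things; names that differ only in an ending like _2 or _b are one class to them, and where a whole thing is asked for, a point or a joint stands for the part that bears it (a point fixed in the world has none). Each returns a list of dicts, best first, with "score" (0 to 1); they miss things now and then, are a little off and sometimes report something else, mostly with a low value. They report only what shows in the picture. A call takes as long as a camera call. They do not tell look-alikes from the thing itself.
- env.search_frame(picture, thing): "xyz" ([x, y, z] in m, in world coordinates, good to about 4 mm: the middle of the surface that is visible of it).
- env.trace(picture, thing): "mask" (384x512 bool, what is visible of it).
The state is a dict: "clock": time; "joint_positions": joint angles; "qvel": joint speeds; "joint_torque": joint torques, N m; "position": TCP position; "tool_rot": TCP orientation; "force": force on the tool from outside, world axes, zero at the start; "wrist_torque": the same for the moment, N m; "opening": opening from 0.0 (shut) to 1.0 (fully open).
Only numpy, scipy, OpenCV 4.12 (cv2) and the standard library are available. Lean on these libraries where they do the work, as an engineer would, in place of code of your own. Each camera call takes 0.05 s, during which the arm holds its last target.

## Working session

There is one attempt and no reset: what is moved stays moved. The work goes in short steps, each a Python script; the robot and the scene stay as the last script left them, time stands still between calls to the robot, and variables do not carry over. Pictures are saved under pics/ and viewed, and the job is handed in when it is done.

```bash
mkdir -p pics; ls; python3 - <<'E'
from workcell import env
import cv2,numpy as np
s=env.read_state();print({k:np.round(v,3) for k,v in s.items()})
for n in ["scene","top","wrist"]:
    f=env.grab_frame(n);cv2.imwrite(f"pics/{n}0.png",f["image"]);print(n,{k:(np.round(v,4) if k!="shot" else v) for k,v in f.items() if k!="image"})
E
```

```text
pics
{'clock': np.float64(0.0), 'joint_positions': array([ 9.1936e+01,  2.2089e+01,  3.7800e-01, -2.8000e-02, -6.8412e+01,
       -1.4817e+01]), 'qvel': array([-0.071,  0.002,  0.028, -0.023,  0.095,  0.081]), 'joint_torque': array([ 1.0000e-03, -3.9066e+01,  1.8741e+01,  4.2200e+00,  1.1000e-02,
       -0.0000e+00]), 'position': array([0.139, 0.609, 0.221]), 'tool_rot': array([-8.98740e+01,  6.00000e-03,  1.67109e+02]), 'force': array([-0.13 ,  0.48 ,  0.237]), 'wrist_torque': array([ 0.057, -0.008,  0.029]), 'opening': np.float64(1.001)}
scene {'fx': np.float64(418.2515), 'fy': np.float64(418.2515), 'cx': np.float64(253.7678), 'cy': np.float64(193.5232), 'position': array([-0.3585, -0.7465,  0.5317]), 'orientation': array([ 67.6578,  -0.8893, -47.7526]), 'shot': 1}
top {'fx': np.float64(348.9766), 'fy': np.float64(348.9766), 'cx': np.float64(255.1044), 'cy': np.float64(191.4815), 'position': array([ 0.3198, -0.0041,  0.9722]), 'orientation': array([ 11.9743,  -0.3252, -92.0173]), 'shot': 2}
wrist {'fx': np.float64(292.5312), 'fy': np.float64(292.5312), 'cx': np.float64(250.3026), 'cy': np.float64(190.8052), 'position': array([0.212 , 0.5921, 0.3825]), 'orientation': array([-1.564090e+01, -6.300000e-02, -1.028846e+02]), 'shot': 3}
```

View pics/scene0.png

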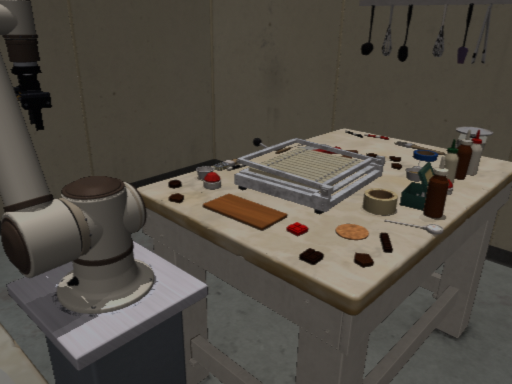

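View pics/top0.png

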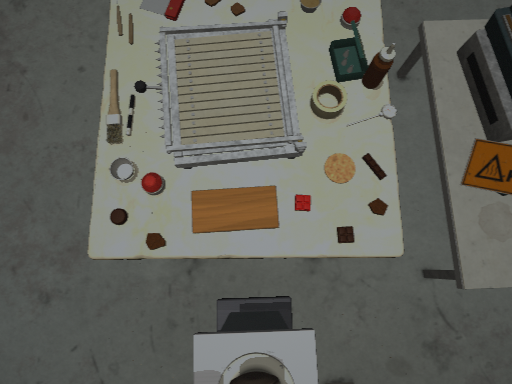

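View pics/wrist0.png

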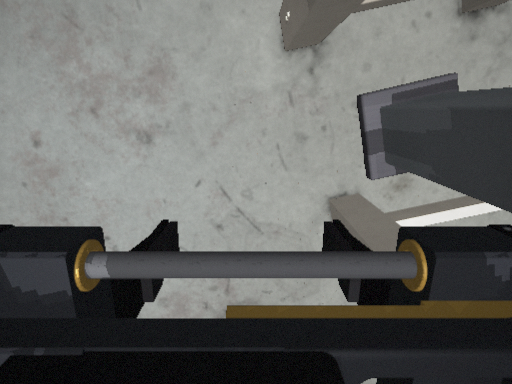

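Top view: board (235,209), coaster (339,168), cup? (123,169), timer (152,183), round (119,216), square (345,234), red look-alike (303,202), bar (374,166), shards (155,241) and (378,207). Next I'll run the networks and check a zoomed crop.

```bash
cat > h.py <<'E'
from workcell import env
import cv2,numpy as np
from scipy.spatial.transform import Rotation as Rn
def rot(o): return Rn.from_euler('xyz',o,degrees=True).as_matrix()
def ray(f,u,v):
    d=np.array([(u-f["cx"])/f["fx"],-(v-f["cy"])/f["fy"],-1.]);return np.array(f["position"]),rot(f["orientation"])@d
def atz(f,u,v,z):
    p,d=ray(f,u,v);return p+d*(z-p[2])/d[2]
def proj(f,P):
    c=rot(f["orientation"]).T@(np.array(P)-f["position"]);return np.array([f["cx"]+f["fx"]*c[0]/-c[2],f["cy"]-f["fy"]*c[1]/-c[2]])
def tri(obs):
    A=np.zeros((3,3));b=np.zeros(3)
    for f,u,v in obs:
        p,d=ray(f,u,v);d/=np.linalg.norm(d);M=np.eye(3)-np.outer(d,d);A+=M;b+=M@p
    return np.linalg.solve(A,b)
E
python3 - <<'E'
from h import *
f=env.grab_frame("top")
g=env.grab_frame("scene")
for n in ["cup_mid","square_mid","round_mid","bar_mid","board","coaster","timer_mid","shard_a_mid"]:
  for nm,c in (("top",f),("scene",g)):
    for r in env.search_frame(c,n)[:4]:
        print(n,nm,round(r["score"],2),np.round(r["xyz"],4),np.round(proj(c,r["xyz"])))
im=f["image"]
a=cv2.resize(im[140:260,90:250],None,fx=4,fy=4,interpolation=cv2.INTER_CUBIC);b=cv2.resize(im[140:260,260:420],None,fx=4,fy=4,interpolation=cv2.INTER_CUBIC)
cv2.imwrite("pics/a1.png",a);cv2.imwrite("pics/b1.png",b)
cv2.imwrite("pics/c1.png",cv2.resize(g["image"][120:280,130:420],(800,441),interpolation=cv2.INTER_CUBIC))
print(env.read_state()["clock"])
E
```

```text
cup_mid top 0.67 [0.6031 0.3601 0.0146] [121. 168.]
cup_mid scene 0.69 [0.6015 0.3567 0.0249] [205. 170.]
square_mid top 0.72 [ 0.489  -0.147   0.0131] [302. 202.]
square_mid top 0.53 [0.5494 0.2623 0.0366] [153. 184.]
square_mid top 0.5 [ 0.3925 -0.2591  0.0157] [345. 235.]
square_mid top 0.28 [0.3931 0.2635 0.0101] [154. 242.]
square_mid scene 0.7 [ 0.3838 -0.2642  0.017 ] [310. 254.]
square_mid scene 0.55 [ 0.4783 -0.1512  0.0132] [296. 228.]
round_mid top 0.57 [0.4661 0.3588 0.0157] [120. 216.]
round_mid scene 0.39 [0.4589 0.3528 0.0162] [175. 182.]
bar_mid top 0.82 [ 0.5846 -0.36    0.0139] [374. 166.]
bar_mid scene 0.55 [ 0.5747 -0.3681  0.0161] [386. 241.]
board top 0.81 [0.4716 0.0436 0.0158] [234. 210.]
board scene 0.6 [0.4647 0.0261 0.0142] [245. 210.]
coaster top 0.7 [ 0.5883 -0.2608  0.0057] [339. 167.]
coaster top 0.21 [0.4689 0.3585 0.0152] [120. 215.]
coaster scene 0.61 [ 0.5796 -0.2656  0.0042] [351. 232.]
coaster scene 0.46 [ 0.4592 -0.3612  0.0094] [361. 260.]
coaster scene 0.22 [ 0.5771 -0.3693  0.0138] [387. 242.]
timer_mid top 0.65 [0.5487 0.2643 0.0352] [153. 184.]
timer_mid scene 0.62 [0.542  0.253  0.0192] [212. 183.]
shard_a_mid top 0.79 [0.3926 0.2605 0.0136] [155. 242.]
shard_a_mid scene 0.62 [0.39   0.2569 0.0122] [176. 197.]
1.05
```

View pics/a1.png

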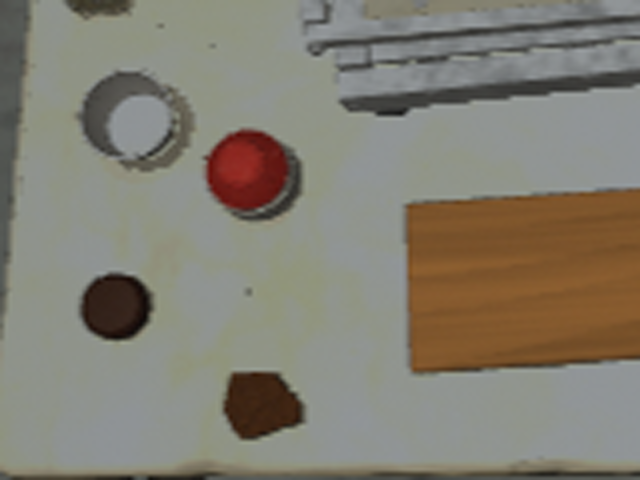

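View pics/b1.png

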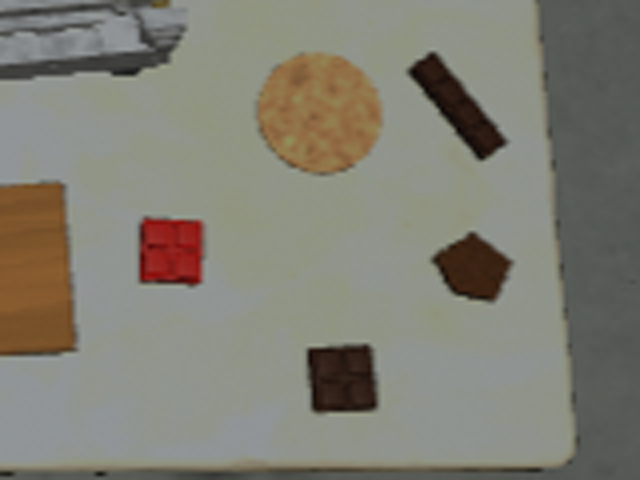

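View pics/c1.png

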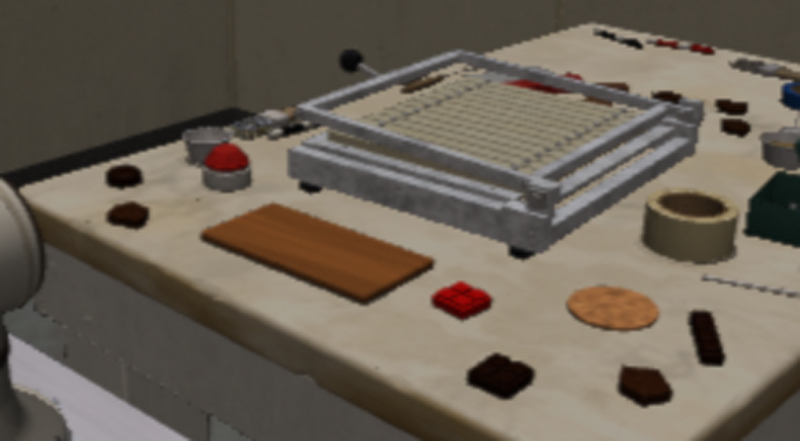

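Candidates, by top-view pixel:
- **Square:** dark (345,234) or red look-alike (303,202). I take the dark one.
- **Round:** disc (119,216), as against the irregular shards at (155,241) and (378,207).
- **Cup:** open and empty at (123,169). The tape roll at (328,99) and the cup-like thing at (310,3) are not it.
- **Bar:** (374,166), the only one.

The crops confirm these choices. The coaster is on the right (board -y), so the square goes at -60 mm and the round at +60 mm. Next I'll measure.

```bash
cat >> h.py <<'E'
def mask_near(f,n,uv):
    best=None
    for r in env.trace(f,n):
        m=r["mask"]
        if m.sum()<10: continue
        ys,xs=np.nonzero(m);d=np.hypot(xs.mean()-uv[0],ys.mean()-uv[1])
        if d<25 and (best is None or d<best[0]): best=(d,m,r["score"])
    return best
def planpts(f,m,z):
    c,_=cv2.findContours(m.astype(np.uint8),cv2.RETR_EXTERNAL,cv2.CHAIN_APPROX_NONE)
    c=max(c,key=cv2.contourArea)[:,0,:]
    return np.array([atz(f,u,v,z)[:2] for u,v in c],np.float32)
E
python3 - <<'E'
from h import *
f=env.grab_frame("top");g=env.grab_frame("scene")
P={"cup_mid":((122,169),(207,172),.033),"square_mid":((345,235),(311,256),.012),"round_mid":((119,216),(175,183),.012),"bar_mid":((374,166),(386,242),.012),"board":((235,209),(245,210),.012),"coaster":((339,168),(351,232),.005)}
for n,(a,b,z) in P.items():
    r=mask_near(f,n,a);q=mask_near(g,n,b)
    if r is None: print(n,"none top");continue
    ys,xs=np.nonzero(r[1]);ca=(xs.mean(),ys.mean())
    pp=planpts(f,r[1],z);rect=cv2.minAreaRect(pp*1000);
    print(n,"top c",np.round(ca,1),"plan",np.round(atz(f,*ca,z),4),"rect",np.round(rect[0],1),np.round(rect[1],1),round(rect[2],1))
    if q: 
        ys,xs=np.nonzero(q[1]);cb=(xs.mean(),ys.mean());print("   scene plan",np.round(atz(g,*cb,z),4),"tri",np.round(tri([(f,*ca),(g,*cb)]),4))
for uv in [(306,150),(300,150),(175,165),(162,30)]: print(np.round(atz(f,*uv,0.05),3))
for rr in env.trace(f,"shard_a_mid"): ys,xs=np.nonzero(rr["mask"]);print("shard",rr["score"],xs.mean(),ys.mean(),np.round(atz(f,xs.mean(),ys.mean(),.006),4))
print(env.read_state()["clock"])
E
```

```text
cup_mid top c [121.7 168.5] plan [0.5965 0.3525 0.033 ] rect [597.8 353.1] [64.9 63.8] 2.1
   scene plan [0.5776 0.3368 0.033 ] tri [0.5981 0.3577 0.0228]
square_mid top c [345.4 234.2] plan [ 0.3948 -0.2601  0.012 ] rect [ 395.  -260.3] [43.8 45.1] 0.4
   scene plan [ 0.3861 -0.266   0.012 ] tri [ 0.3948 -0.2611  0.0063]
round_mid top c [119.5 216. ] plan [0.4667 0.3606 0.012 ] rect [467.  361.1] [49.7 47.2] 65.2
   scene plan [0.4578 0.3539 0.012 ] tri [0.4665 0.3634 0.007 ]
bar_mid none top
board top c [234.6 209.1] plan [0.4749 0.042  0.012 ] rect [476.   41.5] [119.8 238.5] 1.9
   scene plan [0.4638 0.0266 0.012 ] tri [0.4775 0.0415 0.0026]
coaster top c [339.6 167.7] plan [ 0.5862 -0.2623  0.005 ] rect [ 586.2 -263.2] [90.3 85.7] 73.5
   scene plan [ 0.5816 -0.2669  0.005 ] tri [ 0.5874 -0.2635  0.0015]
[ 0.628 -0.161  0.05 ]
[ 0.628 -0.145  0.05 ]
[0.597 0.201 0.05 ]
[1.018 0.245 0.05 ]
shard 0.78 155.15686274509804 240.32549019607842 [0.3968 0.2622 0.006 ]
shard 0.51 339.8783783783784 167.5243243243243 [ 0.5865 -0.263   0.006 ]
1.8
```

```bash
cat >> h.py <<'E'
def jaw(a):  # a: world angle (deg) of jaw opening direction -> two orientations
    return [[-90,0,(a-90+180)%360-180],[-90,0,(a+90+180)%360-180]]
E
python3 - <<'E'
from h import *
f=env.grab_frame("top")
A=atz(f,367.5,155,.012);B=atz(f,383.8,178,.012);print(A,B,(A+B)/2,np.degrees(np.arctan2(*(A-B)[1::-1])))
ba=np.degrees(np.arctan2((A-B)[1],(A-B)[0]))
def t(n,p,a):
    for o in jaw(a):
        q=env.inverse_kinematics(p,o);print(n,o[2].__round__(1),None if q is None else np.round(q,0))
c=(A+B)/2
t("bar",[c[0],c[1],.2],ba+90);t("barplace",[.475,.042,.1],92);t("sq",[.395,-.26,.1],2)
for a in (0,45,90,135): t("sq%d"%a,[.395,-.26,.02],a)
t("sqplace",[.475,-.018,.02],2);t("rd",[.467,.361,.02],0);t("rdplace",[.475,.102,.1],2);t("rd45",[.467,.361,.02],45)
for a in (30,75,120,165): t("cup%d"%a,[.597,.353,.02],a);t("cupp%d"%a,[.586,-.262,.02],a)
E
```

```text
[ 0.61949969 -0.34422659  0.012     ] [ 0.54981116 -0.38363687  0.012     ] [ 0.58465543 -0.36393173  0.012     ] 29.489045102130824
bar 29.5 [-18.  29.   9.   0. -70. -42.]
bar -150.5 [-18.  29.   9.   0. -70. 138.]
barplace 2 [  25.   16.  -30.   -0.  -45. -113.]
barplace -178 [ 25.  16. -30.   0. -45.  67.]
sq -88 [ -14.   15.  -30.   -0.  -45. -164.]
sq 92 [-14.  15. -30.   0. -45.  16.]
sq0 -90 [ -14.   23.  -35.   -0.  -33. -166.]
sq0 90 [-14.  23. -35.   0. -33.  14.]
sq45 -45 [ -14.   23.  -35.   -0.  -33. -121.]
sq45 135 [-14.  23. -35.   0. -33.  59.]
sq90 0 [-14.  23. -35.  -0. -33. -76.]
sq90 -180 [-14.  23. -35.   0. -33. 104.]
sq135 45 [-14.  23. -35.   0. -33. -31.]
sq135 -135 [-14.  23. -35.   0. -33. 149.]
sqplace -88 [ 17.  23. -34.   0. -33. 165.]
sqplace 92 [ 17.  23. -34.   0. -33. -15.]
rd -90 [ 53.  31. -18.   0. -41. 127.]
rd 90 [ 53.  31. -18.  -0. -41. -53.]
rdplace -88 [ 31.  16. -28.   0. -45. 151.]
rdplace 92 [ 31.  16. -28.   0. -45. -29.]
rd45 -45 [ 53.  31. -18.   0. -41. 172.]
rd45 135 [ 53.  31. -18.   0. -41.  -8.]
cup30 -60 [ 44.  39.  -2.   0. -49. 166.]
cup30 120 [ 44.  39.  -2.   0. -49. -14.]
cupp30 -60 [ -10.   35.  -10.   -0.  -45. -140.]
cupp30 120 [-10.  35. -10.   0. -45.  40.]
cup75 -15 [  44.   39.   -2.   -0.  -49. -149.]
cup75 165 [ 44.  39.  -2.   0. -49.  31.]
cupp75 -15 [-10.  35. -10.  -0. -45. -95.]
cupp75 165 [-10.  35. -10.   0. -45.  85.]
cup120 30 [  44.   39.   -2.   -0.  -49. -104.]
cup120 -150 [ 44.  39.  -2.   0. -49.  76.]
cupp120 30 [-10.  35. -10.   0. -45. -50.]
cupp120 -150 [-10.  35. -10.   0. -45. 130.]
cup165 75 [ 44.  39.  -2.  -0. -49. -59.]
cup165 -105 [ 44.  39.  -2.   0. -49. 121.]
cupp165 75 [-10.  35. -10.   0. -45.  -5.]
cupp165 -105 [-10.  35. -10.   0. -45. 175.]
```

Going to the cup first: hover over it, with wrist pictures from two places.

```bash
cat >> h.py <<'E'
def look(n,thing,save=None,z=None,uv0=None):
    f=env.grab_frame("wrist")
    if save: cv2.imwrite("pics/%s.png"%save,f["image"])
    return f
E
python3 - <<'E'
from h import *
o=[-90,0,75]
env.goto([.597,.355,.22],o)
f1=env.grab_frame("wrist");m1=env.trace(f1,"cup_mid")
cv2.imwrite("pics/w1.png",f1["image"])
env.move_straight([.560,.355,.16],rate=.2)
f2=env.grab_frame("wrist");m2=env.trace(f2,"cup_mid")
cv2.imwrite("pics/w2.png",f2["image"])
for f,m in ((f1,m1),(f2,m2)):
    for r in m[:2]:
        ys,xs=np.nonzero(r["mask"]);print(r["score"],r["mask"].sum(),xs.mean(),ys.mean())
        pp=planpts(f,r["mask"],.033);print(cv2.minEnclosingCircle(pp*1000),cv2.fitEllipse(pp*1000))
np.save("f1.npy",[f1,f2],allow_pickle=True)
s=env.read_state();print(s["clock"],s["position"])
cv2.imwrite("pics/w12.png",cv2.hconcat([cv2.resize(f1["image"],(400,300)),cv2.resize(f2["image"],(400,300))]))
E
```

```text
0.84 2269 248.9171441163508 170.37285147642132
((598.8106689453125, 354.70391845703125), 33.27983093261719) ((598.6051635742188, 354.24688720703125), (64.53624725341797, 64.87639617919922), 94.8186264038086)
0.68 3111 215.75281260045003 190.76888460302155
((598.0143432617188, 354.1169738769531), 33.367679595947266) ((597.99951171875, 354.15106201171875), (64.45665740966797, 65.39484405517578), 0.23245762288570404)
4.4417 [0.5614198  0.35597713 0.16191122]
```

View pics/w12.png

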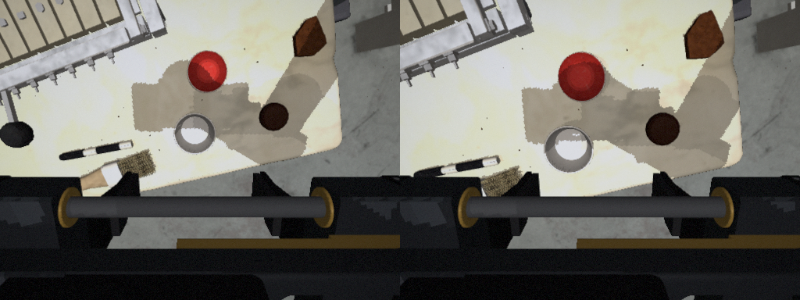

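The cup rim comes out at (0.598, 0.354) from both views and measures 65 mm across at z=33 mm, so the assumed height holds. The timer (207,70) and brush (130,168) are clear of the fingers. Grasping now.

```bash
python3 - <<'E'
from h import *
env.move_straight([.598,.354,.10],rate=.25)
hit=env.move_straight([.598,.354,.014],rate=.12,force_limit=15)
print(hit,env.read_state()["position"])
env.gripper_to(0.3,grasp_force=12)
print(env.read_state()["opening"]*87)
env.move_straight([.598,.354,.13],rate=.2)
s=env.read_state();print(s["opening"]*87,s["force"],s["clock"])
env.goto([.586,-.25,.16],[-90,0,75])
f=env.grab_frame("wrist");cv2.imwrite("pics/w3.png",f["image"])
for n in ("cup_mid","coaster","square_mid","bar_mid"):
    for r in env.trace(f,n)[:3]:
        z={"cup_mid":.16,"coaster":.005}.get(n,.012)
        pp=planpts(f,r["mask"],z)*1000;print(n,r["score"],cv2.fitEllipse(pp),cv2.minAreaRect(pp))
s=env.read_state();print(s["opening"]*87,s["position"],s["clock"])
E
```

```text
False [0.59862533 0.35463169 0.0152549 ]
64.39137434362345
64.17648324583367 [ 0.59397701 -0.45639098 -1.06490299] 7.0167
cup_mid 0.68 ((585.4761962890625, -255.93763732910156), (37.671165466308594, 76.16996765136719), 74.93302154541016) ((584.9403076171875, -258.06695556640625), (36.00928497314453, 71.69988250732422), 75.095703125)
cup_mid 0.31 ((480.1958312988281, -290.621826171875), (26.922801971435547, 28.672666549682617), 72.48126220703125) ((480.3171081542969, -290.9625549316406), (25.26105499267578, 24.731340408325195), 0.32914936542510986)
coaster 0.87 ((586.8130493164062, -266.37847900390625), (80.13188171386719, 89.71226501464844), 78.8007583618164) ((586.5098266601562, -267.8123474121094), (78.97254180908203, 87.94815826416016), 76.482177734375)
square_mid 0.97 ((399.2575988769531, -262.7282409667969), (49.89670181274414, 54.88111877441406), 72.98442840576172) ((399.3415222167969, -262.7545166015625), (47.706356048583984, 45.40692901611328), 1.99925696849823)
square_mid 0.89 ((492.4295349121094, -158.62521362304688), (39.37499237060547, 42.33330535888672), 101.5270004272461) ((492.7777404785156, -156.9168701171875), (38.492408752441406, 42.621585845947266), 75.09593200683594)
bar_mid 0.91 ((587.2844848632812, -361.29986572265625), (24.426652908325195, 107.77703094482422), 122.97630310058594) ((588.1256103515625, -361.093505859375), (82.9081039428711, 23.64383316040039), 32.91342544555664)
64.22597564707816 [ 0.58627058 -0.24944778  0.15995025] 9.4333
```

View pics/w3.png

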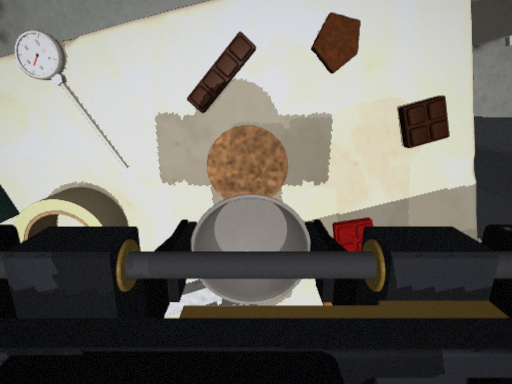

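The cup is held upright between the pads (about (250,245)). The coaster centre is (247,165), with the far edge agreeing with the top-view (0.586, -0.262). Placing it.

```bash
python3 - <<'E'
from h import *
env.move_straight([.586,-.262,.07],rate=.2)
hit=env.move_straight([.586,-.262,.0185],rate=.06,force_limit=4)
s=env.read_state();print(hit,s["position"],s["force"])
env.gripper_to(1.0)
env.move_straight([.586,-.262,.12],rate=.2)
env.goto([.575,-.33,.2],[-90,0,30])
f1=env.grab_frame("wrist")
R=[]
for n,z in (("cup_mid",.038),("coaster",.005),("bar_mid",.012)):
    for r in env.trace(f1,n)[:2]:
        pp=planpts(f1,r["mask"],z)*1000;print(n,r["score"],cv2.fitEllipse(pp),cv2.minAreaRect(pp))
env.move_straight([.585,-.37,.14],rate=.2)
f2=env.grab_frame("wrist")
for n,z in (("cup_mid",.038),("bar_mid",.012)):
    for r in env.trace(f2,n)[:2]:
        pp=planpts(f2,r["mask"],z)*1000;print(n,r["score"],cv2.fitEllipse(pp),cv2.minAreaRect(pp))
cv2.imwrite("pics/w4.png",cv2.hconcat([cv2.resize(f1["image"],(400,300)),cv2.resize(f2["image"],(400,300))]))
print(env.read_state()["clock"])
E
```

```text
True [ 0.58503304 -0.26182071  0.01908971] [-0.37074021  0.77989556  4.08727817]
cup_mid 0.95 ((585.6265258789062, -261.8401794433594), (63.26964569091797, 64.16230773925781), 28.43341827392578) ((585.6149291992188, -261.5133056640625), (61.74961853027344, 65.21736907958984), 30.01467514038086)
coaster 0.7 ((588.3700561523438, -260.1866760253906), (81.95716857910156, 90.54496002197266), 153.29544067382812) ((583.2304077148438, -271.7049865722656), (70.80653381347656, 88.25424194335938), 64.2291488647461)
bar_mid 0.69 ((586.2158203125, -361.7235412597656), (23.775907516479492, 109.38320922851562), 123.33834075927734) ((586.31005859375, -361.0658264160156), (84.78701782226562, 23.55013656616211), 33.61613082885742)
cup_mid 0.61 ((578.4741821289062, -267.46368408203125), (48.41969299316406, 62.50568389892578), 25.761091232299805) ((573.8358154296875, -269.1161804199219), (41.752540588378906, 65.05914306640625), 31.080968856811523)
bar_mid 0.73 ((586.96484375, -362.1169128417969), (22.825820922851562, 110.83309173583984), 123.69812774658203) ((587.025634765625, -362.0784912109375), (84.08384704589844, 21.73238754272461), 33.597286224365234)
13.7667
```

View pics/w4.png

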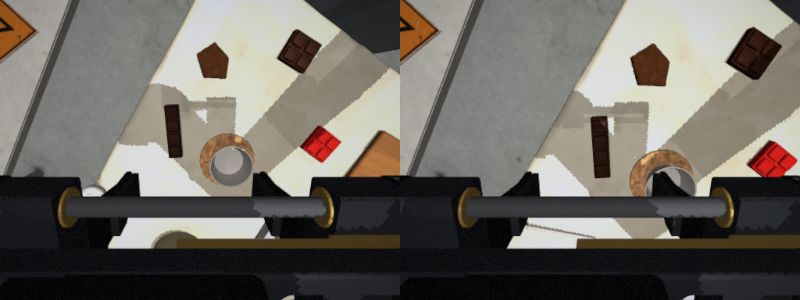

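The cup stands on the coaster with its rim centre at (0.5856, -0.2618), against a coaster centre of (0.586, -0.2626). Both bar views agree on (0.5866, -0.362) at 33.6°. Picking the bar.

```bash
python3 - <<'E'
from h import *
env.gripper_to(0.55)
o=[-90,0,33.6]
env.goto([.5866,-.362,.08],o)
hit=env.move_straight([.5866,-.362,.003],rate=.1,force_limit=12)
s=env.read_state();print(hit,s["position"],s["force"])
env.gripper_to(0.1,grasp_force=15)
s=env.read_state();print(s["opening"]*87,s["position"])
env.move_straight([.5866,-.362,.12],rate=.2)
s=env.read_state();print(s["opening"]*87,s["clock"])
env.goto([.53,.042,.22],[-90,0,2])
f=env.grab_frame("wrist");cv2.imwrite("pics/w5.png",f["image"])
for n,z in (("board",.012),("bar_mid",.21)):
    for r in env.trace(f,n)[:2]:
        pp=planpts(f,r["mask"],z)*1000;print(n,r["score"],r["mask"].sum(),cv2.minAreaRect(pp),pp.min(0),pp.max(0))
s=env.read_state();print(s["opening"]*87,s["clock"],s["position"])
E
```

```text
False [ 0.58726716 -0.36234536  0.00387622] [0.89944764 0.41365732 0.723657  ]
21.575530667959804 [ 0.58669731 -0.36200849  0.00326367]
21.718850476825693 17.2667
board 0.78 18806 ((476.35491943359375, 43.45872497558594), (119.9992904663086, 237.69163513183594), 1.974807858467102) [414.67798 -76.45466] [538.9269  162.61774]
bar_mid 0.81 4084 ((518.0820922851562, 41.105201721191406), (52.547569274902344, 24.642990112304688), 0.9587476849555969) [491.67087   28.443712] [544.5047    53.540222]
21.85576475945285 18.9667 [0.53015359 0.04131424 0.21954335]
```

View pics/w5.png

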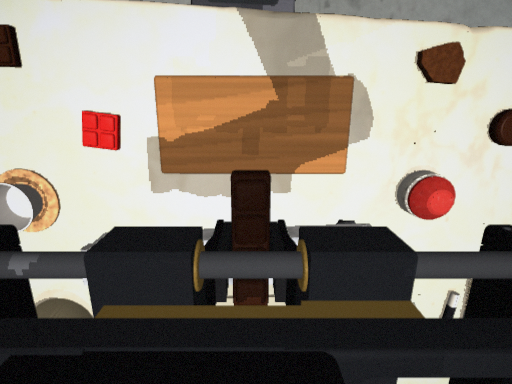

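The wrist view shows the board at (250,125), with centre (0.4763, 0.0428) and angle 1.95°, as in the top view (0.476, 0.0415). The bar is held squarely. Placing it, then looking at the square.

```bash
cat >> h.py <<'E'
BC=np.array([.4762,.0425]);BA=1.95
def bpt(x,y):
    a=np.radians(BA);return BC+np.array([x*np.cos(a)-y*np.sin(a),x*np.sin(a)+y*np.cos(a)])
E
python3 - <<'E'
from h import *
o=[-90,0,BA];x,y=BC
env.move_straight([x,y,.05],o,rate=.2)
hit=env.move_straight([x,y,.014],rate=.05,force_limit=4)
s=env.read_state();print(hit,s["position"],s["force"])
env.gripper_to(0.55)
env.move_straight([x,y,.12],rate=.2)
# square
env.gripper_to(1.0)
env.goto([.397,-.23,.22],[-90,0,92])
f1=env.grab_frame("wrist")
env.move_straight([.397,-.26,.15],rate=.2)
f2=env.grab_frame("wrist")
for f in (f1,f2):
    for r in env.trace(f,"square_mid")[:3]:
        for z in (.012,):
            pp=planpts(f,r["mask"],z)*1000;print(r["score"],r["mask"].sum(),cv2.minAreaRect(pp),cv2.mean(f["image"],r["mask"].astype(np.uint8))[:3])
cv2.imwrite("pics/w6.png",cv2.hconcat([cv2.resize(f1["image"],(400,300)),cv2.resize(f2["image"],(400,300))]))
print(env.read_state()["clock"])
E
```

```text
True [0.47558758 0.04225126 0.01476243] [ 0.71147426 -0.09063766  1.45476706]
0.74 1188 ((395.70452880859375, -261.1510314941406), (43.038307189941406, 42.362796783447266), 2.006060838699341) (19.166666666666664, 25.718013468013467, 42.437710437710436)
0.62 863 ((486.8619689941406, -150.97903442382812), (49.18156814575195, 44.68954849243164), 87.53934478759766) (45.749710312862106, 49.77752027809965, 199.77172653534183)
0.92 1714 ((395.7627258300781, -262.1184387207031), (43.820011138916016, 45.389339447021484), 1.054457426071167) (16.84597432905484, 23.014585764294047, 38.31680280046674)
0.82 263 ((482.40228271484375, -135.7071990966797), (29.791351318359375, 13.286249160766602), 2.041749954223633) (27.26235741444867, 29.216730038022813, 171.24334600760457)
25.6417
```

View pics/w6.png

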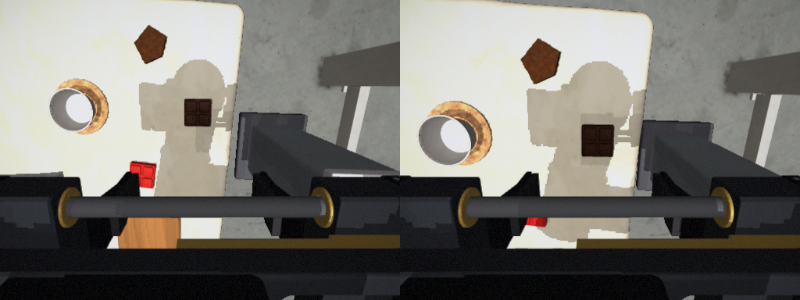

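The dark square is at (598,141) in the right frame. Both views give about (0.3957, -0.2616) at 1.5°, and the red one at (142,175) is clear. Picking it.

```bash
python3 - <<'E'
from h import *
o=[-90,0,91.7]
env.gripper_to(.75)
c=[.3957,-.2616]
env.move_straight([*c,.06],o,rate=.2)
hit=env.move_straight([*c,.003],rate=.08,force_limit=12)
env.gripper_to(0.3,grasp_force=15)
s=env.read_state();print(hit,s["opening"]*87,s["position"])
env.move_straight([*c,.13],rate=.2)
s=env.read_state();print(s["opening"]*87,s["clock"])
x,y=bpt(0,-.06)
env.goto([x,y,.12],[-90,0,90+BA])
f=env.grab_frame("wrist");cv2.imwrite("pics/w7.png",f["image"])
hit=env.move_straight([x,y,.04],rate=.15)
hit=env.move_straight([x,y,.014],rate=.05,force_limit=4)
s=env.read_state();print(hit,s["position"],s["force"])
env.gripper_to(0.75)
env.move_straight([x,y,.14],rate=.2)
# round
env.goto([.467,.33,.22],[-90,0,135]);env.gripper_to(.85)
f1=env.grab_frame("wrist")
env.move_straight([.467,.361,.15],rate=.2)
f2=env.grab_frame("wrist")
for f in (f1,f2):
    for r in env.trace(f,"round_mid")[:3]:
        pp=planpts(f,r["mask"],.012)*1000;print(r["score"],r["mask"].sum(),cv2.fitEllipse(pp),cv2.minEnclosingCircle(pp))
cv2.imwrite("pics/w8.png",cv2.hconcat([cv2.resize(f1["image"],(400,300)),cv2.resize(f2["image"],(400,300))]))
print(env.read_state()["clock"])
E
```

```text
False 43.389486431138316 [ 0.39580773 -0.26162226  0.0032476 ]
43.83645931753582 29.1
True [ 0.47789087 -0.01753553  0.01455351] [0.44229165 0.16010478 0.59860491]
0.86 983 ((468.51837158203125, 363.2054443359375), (44.42607879638672, 47.107215881347656), 18.019479751586914) ((468.3619079589844, 363.0697021484375), 23.931468963623047)
0.72 1403 ((468.7149963378906, 364.1082458496094), (43.90917205810547, 44.79368591308594), 38.70729446411133) ((468.952392578125, 364.1785583496094), 22.98688316345215)
35.4
```

View pics/w8.png

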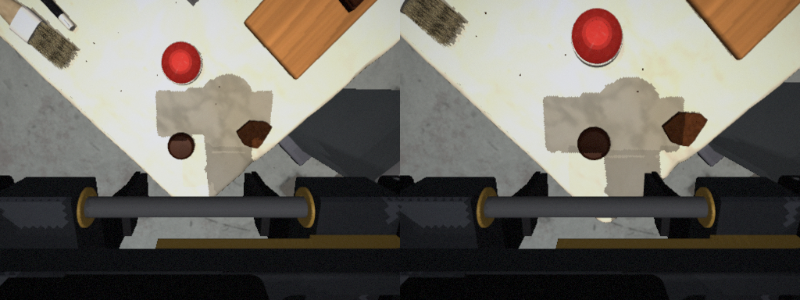

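View pics/w7.png

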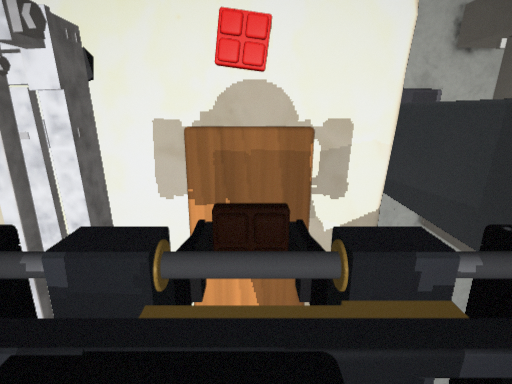

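The square is held squarely (250,225). The disc is at (594,143) in the right frame, and both views give about (0.4686, 0.3637). The shard at (685,128) and the timer at (597,35) are clear of the fingers. Picking the round.

```bash
python3 - <<'E'
from h import *
c=[.4686,.3637]
env.move_straight([*c,.06],rate=.2)
hit=env.move_straight([*c,.003],rate=.08,force_limit=12)
env.gripper_to(0.3,grasp_force=15)
s=env.read_state();print(hit,s["opening"]*87,s["position"])
env.move_straight([*c,.13],rate=.2)
s=env.read_state();print(s["opening"]*87,s["clock"])
x,y=bpt(0,.06)
env.goto([x,y,.12],[-90,0,90+BA])
f=env.grab_frame("wrist");cv2.imwrite("pics/w9.png",f["image"])
env.move_straight([x,y,.04],rate=.15)
hit=env.move_straight([x,y,.014],rate=.05,force_limit=4)
s=env.read_state();print(hit,s["position"],s["force"])
env.gripper_to(0.75)
env.move_straight([x,y,.14],rate=.2)
env.goto([.53,.042,.24],[-90,0,2])
g=env.grab_frame("wrist")
for n,z in (("board",.012),("square_mid",.024),("round_mid",.024),("bar_mid",.024)):
    for r in env.trace(g,n)[:3]:
        pp=planpts(g,r["mask"],z)*1000;q=cv2.minAreaRect(pp)
        a=np.radians(BA);d=np.array(q[0])/1000-BC;print(n,round(r["score"],2),np.round(q[0],1),np.round(q[1],1),round(q[2],1),"board:",np.round([d@[np.cos(a),np.sin(a)],d@[-np.sin(a),np.cos(a)]],4))
cv2.imwrite("pics/w10.png",g["image"])
# move away, top view
env.goto([.15,.6,.3],[-90,0,167])
t=env.grab_frame("top");cv2.imwrite("pics/t2.png",cv2.resize(t["image"][130:270,85:415],(800,339),interpolation=cv2.INTER_CUBIC))
for n,z in (("cup_mid",.038),("coaster",.005),("shard_a_mid",.006),("square_mid",.024),("round_mid",.024),("bar_mid",.024),("timer_mid",.04)):
    for r in env.trace(t,n)[:3]:
        pp=planpts(t,r["mask"],z)*1000;q=cv2.minAreaRect(pp);print(n,round(r["score"],2),np.round(q[0],1),np.round(q[1],1),round(q[2],1))
print(env.read_state()["clock"])
E
```

```text
False 44.629458451783755 [0.46866132 0.36376954 0.00316804]
44.626090848184305 38.2583
True [0.4738112  0.10225803 0.01456321] [-0.31313768  0.42813837  1.6653318 ]
board 0.74 [476.8  43.6] [119.1 237.8] 1.7 board: [0.0006 0.0011]
board 0.35 [557.8 272.5] [78. 62.] 57.7 board: [0.0893 0.2271]
square_mid 0.74 [ 487.3 -139. ] [45.5 41.6] 83.7 board: [ 0.0049 -0.1817]
square_mid 0.56 [477.5 -15.6] [42.9 44.2] 2.3 board: [-0.0007 -0.0581]
square_mid 0.28 [474.5 104.1] [43.3 44.2] 3.8 board: [0.0004 0.0616]
round_mid 0.83 [474.5 104.1] [45.7 44.1] 3.8 board: [0.0004 0.0616]
round_mid 0.2 [ 575.4 -235.2] [84.3 65.9] 24.4 board: [ 0.0897 -0.281 ]
bar_mid 0.62 [477.5  42.4] [82.4 21.1] 1.7 board: [ 0.0013 -0.0002]
cup_mid 0.62 [ 586.3 -262.4] [62.6 62.2] 42.3
coaster 0.76 [ 577.5 -254.8] [87.6 66.7] 47.0
shard_a_mid 0.53 [395. 261.] [52.6 43.6] 88.0
square_mid 0.82 [478.3 -17.6] [44.2 47.4] 88.2
square_mid 0.52 [ 485.1 -147.7] [45.1 42.1] 88.0
round_mid 0.77 [472.5 104.1] [42.5 42.7] 25.3
bar_mid 0.79 [473.6  39.8] [85. 29.] 4.0
timer_mid 0.76 [550.6 261.1] [58.8 56.3] 88.1
46.3083
```

View pics/w10.png

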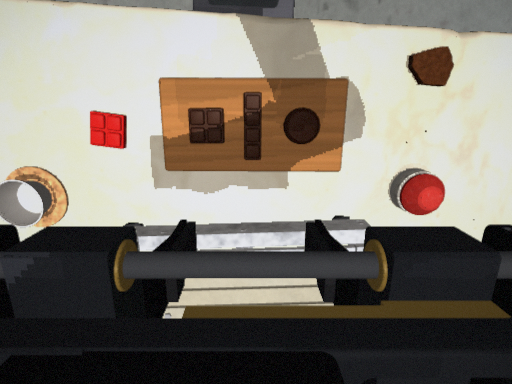

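View pics/t2.png

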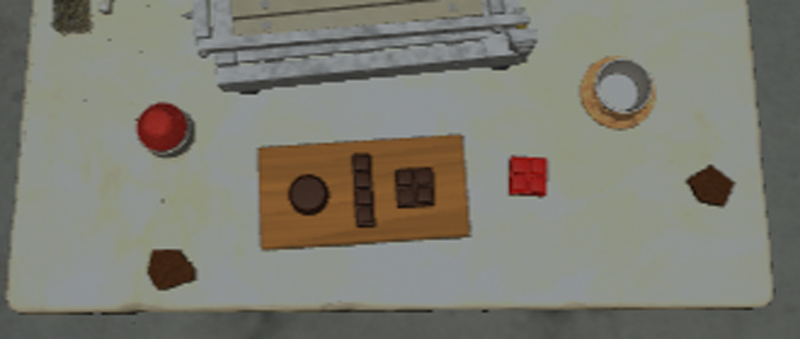

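The wrist view shows the square (206,124), bar (252,125) and round (302,125) lying flat and in line on the board. The top view shows the cup (622,88) standing on the coaster. The timer, shards and red look-alike have not moved. Handing in.

```bash
python3 - <<'E'
from workcell import env
env.close_job();print(env.read_state()["clock"])
E
```

```text
the job is handed in; nothing more can be done
the job is handed in; nothing more can be done
```

The tasting is laid out and handed in at about 46 s of the 109 s allowed; the job reports no verdict. I placed the cup on the coaster, then the bar, the dark square (on the half nearer the coaster) and the round on the board.

**Last checks:**
- **Chocolates:** in the wrist view all three were within about 2 mm of their places in the board frame, and the bar was straight to within 1°.
- **Cup:** its centre was about 1 mm from the coaster centre.
- **Bystanders:** shard A measured within 2 mm of its start. The timer, shard B and the red look-alike look unmoved in the pictures. Nothing was still in the gripper.

**Checks that disagreed:**
- **Scene camera:** triangulating it with the top camera gave heights 4 to 10 mm too low. I relied on the top view and paired wrist views instead, which agreed to about 1 mm.
- **Bar in the last top view:** its outline was 29 mm wide instead of 22 mm, so its centre there is 3 to 4 mm off. That is still inside tolerance.
- **Coaster in the last top view:** the cup partly hid it, so I used its centre measured at the start.

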